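# Pull out the carton's spout and pour the gumballs into the bowl

## Robot

A 7-joint arm with a two-finger parallel gripper is mounted at the origin on the work surface. World frame = base frame: x ahead of the robot, y to its left, z up, the work surface at z = 0. Lengths are in mm, angles in rad, forces in N, time in s.
With the tool pointing down it reaches from about 400 to 900 mm from the base axis. Payload 5.6 kg.
Tool frame: the origin (TCP) lies midway between the tips of the shut fingers; the grasp point (between the pads) lies 19 mm behind it; z points along the fingers, y is the line along which they close (so a half turn about z gives the same grasp; the last joint's range is limited). The gripper opens to 92 mm and grips with 3 to 60 N. Pads are 20 mm wide; open, the fingers measure 128 mm over their backs; the gripper's body (75 mm by 189 mm) begins 69 mm behind the grasp point.
Start: joints at [1.217, 0.468, -0.012, 1.603, 0.006, 1.071, -0.056], TCP at [198.742, -618.879, 214.592] pointing down, gripper open.
Joint ranges: [-2.53, 2.53], [-0.31, 2.02], [-1.57, 1.55], [0.28, 2.44], [-1.29, 4.43], [0.15, 1.84], [-2.92, 2.92]. Speed limits (rad/s): [2.57, 2.57, 3.14, 3.14, 3.14, 3.14, 3.14].

## Interface

Orientations are given as a rotation vector (axis times angle).
In Python, from cell import robot, grip, kin, viewer gives the robot as it stands. Calls block until the motion is done:
- robot.movep(position, orientation): joint-space move of the TCP to a pose.
- robot.servo_line(position, feed=150, rotation=None): straight line of the TCP; rotation=None keeps the orientation; feed is the mean speed in mm/s.
- robot.goto_joints(angles): joint-space move.
- grip(opening, newtons=None): opening from 0.0 (shut) to 1.0 (fully open); newtons is the grip in N (None keeps the last); returns when the fingers have stopped.
- robot.hold(seconds).
- kin.ik(position, orientation): joint angles nearest the present ones, or None.
- robot.observe(): the state.
- viewer.read_camera(name): name is "scene" or "top" or "wrist"; returns the picture (384x512x3 uint8, red, green, blue); there is no depth.
- viewer.camera_info(name): a dict with "camera_matrix" (3x3 intrinsics, pixels), "R" (3x3) and "t" (3): a world point X has camera coordinates R X + t. Camera axes: x right, y down, z forward; pixel columns grow to the right and rows downward; lengths in mm; the calibration is good to about 2 mm. The wrist camera is an equidistant fisheye: a pixel r from the principal point sees the ray r / f radians off the axis. A picture is of the moment at which its call begins: read the wrist's pose just before it. camera_info takes no time and is no camera call; for the wrist camera it gives the pose at the moment of the call.
A pose or a line that the arm cannot do raises robot.IKError and nothing moves.
- robot.job_done(): hands the job in; it is judged then, once.
Trained networks look in the newest picture that a camera, given by its name, has taken for a name from the list of things; names that differ only in an ending like _2 or _b are one class to them, and where a whole thing is asked for, a point or a joint stands for the part that bears it (a point fixed in the world has none). Each returns a list of dicts, best first, with "confidence" (0 to 1); they miss things now and then, are a little off and sometimes report something else, mostly with a low value. They report only what shows in the picture. A call takes as long as a camera call.
- viewer.silhouettes(name, camera): "mask" (384x512 bool, what is visible of it).
- viewer.pinpoint(name, camera): "at" ([x, y, z] in mm, in the coordinates of the camera as it stood for that picture, good to about 4 mm: a listed point, or the origin of a listed thing).
The state is a dict: "t": time; "joints": joint angles; "joint_velocities": joint speeds; "joint_torque": joint torques, N m; "tcp_pos": TCP position; "tcp_rot": TCP orientation; "contact_force": force on the tool from outside, world axes, zero at the start; "wrist_torque": the same for the moment, N m; "grip_width": opening from 0.0 (shut) to 1.0 (fully open); "grip_force": force on a finger pad.
Only numpy, scipy, OpenCV 4.12 (cv2) and the standard library are available. Lean on these libraries where they do the work, as an engineer would, in place of code of your own. Each camera call takes 0.05 s, during which the arm holds its last target. There are 200 camera calls.

## Task

Pull the folded spout at the end of the gumball carton out as far as it goes, then tilt the carton and pour all five gumballs into the white bowl. Stand the carton upright on the desk again and let go of it; leave the bowl standing upright on the desk and the other things on the desk where they are.

Things in the scene. Friction and masses are not known exactly. Their poses are not given: they have to be found in the camera images.
- carton: Low brown card carton 150 mm long (x), 60 wide (y), 90 high (z), closed on top, about 0.3 kg, standing loose on its base; it slides when the spout is pulled. Origin: centre of its underside. The spout is in the end facing its own -x. Side walls 7 mm, inner floor 18 mm above the underside. Grasp it across its 60 mm width. The five gumballs roll freely inside.
- spout_flap (a joint): Angle of the folded spout (rad): 0 folded flush into the carton's end, 1.05 fully out against its stop; starts between 0 and 0.1. Its top edge swings outward and down about the hinge; side gussets come out with it and make a chute 47 mm wide. Stiff fold (friction about 0.14 N m, 2 to 3 N at the tab, near what slides the carton): it stays where it is left.
- hinge (a point): Middle of the spout's hinge line, which is level, along the carton's y, at (-75, 0, 16) mm in the carton's frame. The flap is 52 mm wide, 55 mm from hinge to free edge. Fully out, the chute still rises 30 degrees outward, so the upright carton keeps its gumballs; they run out once the carton is tilted, spout end down, clearly more than 30 degrees (45 to 70 is good).
- tab (a point): Centre of the pull tab on the spout, a card block 14 mm wide (along the carton's y), 14 mm high and standing 26 mm out of the flap. With the spout folded in it lies at (-90, 0, 64) mm in the carton's frame; fully out at about (-124, 0, 27) mm. Pinch it across its 14 mm width from above.
- lip (a point): Middle of the free edge of the spout, over which the gumballs leave: (-75, 0, 71) mm in the carton's frame when folded in, about (-123, 0, 43) mm when fully out.
- bowl: White ceramic bowl, loose, 150 mm across the rim, 60 mm high, wall 5 mm, 0.45 kg. Origin: centre of its underside.
- gum0_center (a point): Centre of one gumball, a hard off-white ball 22 mm in diameter, 10 g; at the start it lies inside the carton, out of sight.
- gum1_center (a point): Centre of one gumball, a hard off-white ball 22 mm in diameter, 10 g; at the start it lies inside the carton, out of sight.
- gum2_center (a point): Centre of one gumball, a hard off-white ball 22 mm in diameter, 10 g; at the start it lies inside the carton, out of sight.
- gum3_center (a point): Centre of one gumball, a hard off-white ball 22 mm in diameter, 10 g; at the start it lies inside the carton, out of sight.
- gum4_center (a point): Centre of one gumball, a hard off-white ball 22 mm in diameter, 10 g; at the start it lies inside the carton, out of sight.
- gamepad: Bystander: black game controller about 110 x 155 mm, 45 mm high. Origin under its centre.
- clock: Bystander: white cube clock, 72 mm. Origin under its centre.
- drive: Bystander: flat aluminium disk drive 115 x 78 x 20 mm. Origin under its centre.
- mouse: Bystander: black mouse 115 x 62 x 35 mm. Origin under its centre.
- webcam: Bystander: ball-shaped black webcam on a round foot, 64 mm across, 90 mm high. Origin under its foot.

How it is judged (in metres and radians):
On the way, in this order (a step that is already met when the one before it is completed fails the run):
1. the spout is pulled out to its stop while all gumballs are still in the carton (value of joint spout_flap above 0.93 rad and x of each of gum0_center, gum1_center, gum2_center, gum3_center, gum4_center in the frame of carton above -0.14 m), for 0.2 s.
2. all five gumballs lie in the bowl (horizontal distance between each of gum0_center, gum1_center, gum2_center, gum3_center, gum4_center and bowl below 0.068 m and height (world z) of gum0_center between 0.008 and 0.06 m and height (world z) of gum1_center between 0.008 and 0.06 m and height (world z) of gum2_center between 0.008 and 0.06 m and height (world z) of gum3_center between 0.008 and 0.06 m and height (world z) of gum4_center between 0.008 and 0.06 m), for 0.3 s.
At the end, for the whole second after the job is handed in: All five gumballs are inside the bowl (centres within 68 mm of its axis and below its 60 mm rim), the bowl stands upright on the desk, and the carton stands upright on its base on the desk (tilt under 0.1 rad, underside within 8 mm of the desk top), released and at rest (all of step 2 and angle between bowl's own z axis and vertical below 0.12 rad and height (world z) of each of bowl, carton below 0.008 m and angle between carton's own z axis and vertical below 0.1 rad and height (world z) of carton above -0.008 m and linear speed of carton below 0.03 m/s); the robot touches nothing.
It fails at once if the gamepad is pushed more than 30 mm from its place (distance of gamepad from where it was at the start of the episode above 0.03 m).
It fails at once if the clock is pushed more than 30 mm from its place (distance of clock from where it was at the start of the episode above 0.03 m).
It fails at once if the drive is pushed more than 30 mm from its place (distance of drive from where it was at the start of the episode above 0.03 m).
It fails at once if the mouse is pushed more than 30 mm from its place (distance of mouse from where it was at the start of the episode above 0.03 m).
It fails at once if the webcam is pushed more than 30 mm from its place (distance of webcam from where it was at the start of the episode above 0.03 m).
It also fails if it takes over 72 s, if anything falls off the work surface, if the arm or the gripper's body presses on something with over 40 N, if the wrist force passes 120 N, or if a joint passes its speed limit or range.

## Working session

There is one attempt and no reset: what is moved stays moved. The work goes in short steps, each a Python script; the robot and the scene stay as the last script left them, time stands still between calls to the robot, and variables do not carry over. Pictures are saved under pics/ and viewed, at most 10 in all, crops included, and the job is handed in when it is done.

```bash
ls; mkdir -p pics; cat > h.py <<'E'
import numpy as np, cv2
from scipy.spatial.transform import Rotation as Rn
from cell import robot, grip, kin, viewer
def pic(cam,fn=None):
    im=viewer.read_camera(cam)
    if fn: cv2.imwrite('pics/'+fn,im[:,:,::-1])
    return im
def w(cam,at,ci=None):
    ci=ci or viewer.camera_info(cam)
    return np.array(ci['R']).T@(np.array(at)-np.array(ci['t']))
def find(name,cam):
    return [(np.round(w(cam,d['at']),1).tolist(),round(d['confidence'],2)) for d in viewer.pinpoint(name,cam)[:2]]
E
python3 - <<'E'
from h import *
a=pic('scene');b=pic('top')
cv2.imwrite('pics/a.png',cv2.resize(np.vstack([a,b])[:,:,::-1],(450,600)) if 0 else np.hstack([cv2.resize(a,(400,300)),cv2.resize(b,(400,300))])[:,:,::-1])
for n in ['carton','tab','hinge','lip','bowl','gamepad','clock','drive','mouse','webcam']:
    print(n,find(n,'top'),find(n,'scene'))
o=robot.observe();print(o['t'],o['tcp_pos'],o['tcp_rot'])
E
```

```text
pics
carton [([623.5, 234.5, 1.8], 0.62), ([368.0, -5.7, 1.6], 0.29)] [([621.3, 233.2, -1.0], 0.68)]
tab [([544.3, 188.3, 65.0], 0.52)] [([542.2, 187.0, 60.9], 0.52)]
hinge [([561.4, 200.5, 17.4], 0.56)] [([555.0, 199.7, 13.1], 0.72)]
lip [] [([553.4, 192.9, 71.5], 0.49), ([557.1, 196.3, 15.3], 0.29)]
bowl [([608.0, -205.5, 3.0], 0.9)] [([606.8, -210.0, 4.4], 0.87)]
gamepad [([684.4, -7.8, -0.9], 0.69)] [([682.7, -6.5, 1.2], 0.66)]
clock [([522.2, -7.3, 1.5], 0.84)] [([522.4, -8.5, -6.4], 0.61)]
drive [([367.7, -5.2, 0.5], 0.89)] [([370.2, -8.9, 1.6], 0.9)]
mouse [([554.2, 386.6, -1.6], 0.71), ([508.8, -388.6, 1.5], 0.55)] [([507.2, -390.1, 5.1], 0.63)]
webcam [([553.4, 385.0, -1.2], 0.87), ([544.4, 185.9, 65.3], 0.34)] [([550.7, 383.8, -2.7], 0.84)]
1.1 [ 198.73826663 -618.87708385  214.59753333] [ 3.10373037e+00  4.86098852e-01 -1.48933891e-05]
```

View pics/a.png

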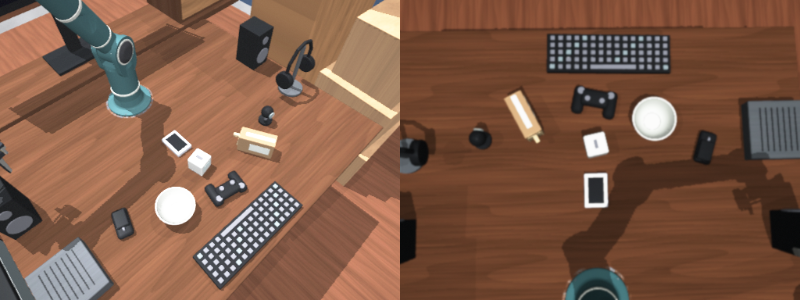

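Scene and top pictures agree with the networks. The carton is at about (622, 234) with its yaw near 30° and the spout facing the robot. The bowl is at about (607, -207). Next I check reachability and look from the wrist.

```bash
cat >> h.py <<'E'
T0=[np.diag([-1.,1,-1]),np.diag([1.,-1,-1])]
def Ry(a): # carton tilt: spout(-x) end down by a ; also rotates flap-parallel tool by a
    return Rn.from_euler('y',-a).as_matrix()
def Rz(a): return Rn.from_euler('z',a).as_matrix()
def tool(psi,tilt,k): # rotation matrix
    return Rz(psi)@Ry(tilt)@T0[k]
def pose(gp,Rm): # TCP pos, rotvec from grasp point
    return np.array(gp)+19*Rm[:,2], Rn.from_matrix(Rm).as_rotvec()
def tabpath(c,psi,f,ratio,k,off=3.,f0=0.05):
    # grasp point at flap angle f
    r=np.array([-15-off,0,48.])
    p=np.array([-75,0,16])+Ry(f)@r
    gp=np.array([c[0],c[1],0])+Rz(psi)@p
    return pose(gp,tool(psi,ratio*(f-f0),k))
def lippour(lip,psi,tilt,k,g): # carton-frame grasp point g; lip world position
    R=Rz(psi)@Ry(tilt)
    gp=np.array(lip)+R@(np.array(g)-np.array([-123,0,43.]))
    return pose(gp,R@T0[k])
E
python3 - <<'E'
from h import *
c=(622,234);psi=np.radians(29.5)
for k in (0,1):
    print(k,[None if (q:=kin.ik(*tabpath(c,psi,f,.85,k))) is None else np.round(q,2).tolist() for f in (.05,.5,1.08)])
    for yaw in (-40,-20,0,20,29.5):
        out=[]
        for t in (0,.4,.8,1.0,1.1):
            q=kin.ik(*lippour((600,-205,85+ (60 if t<.3 else 0)),np.radians(yaw),t,k,(0,0,50)))
            out.append(None if q is None else np.round(q,1).tolist())
        print(yaw,out)
k=1
R=tool(psi,0,k)
robot.movep([530,180,230],Rn.from_matrix(R).as_rotvec())
pic('wrist','w1.png')
for n in ['tab','hinge','lip','carton']: print(n,find(n,'wrist'))
pic('top');pic('scene')
for n in ['tab','hinge','lip','carton','bowl']: print(n,find(n,'top'),find(n,'scene'))
print(robot.observe()['t'])
E
```

```text
0 [[0.38, 0.93, -1.12, 1.86, 0.99, 1.04, 0.92], [0.06, 0.54, -0.48, 2.21, 1.22, 0.18, 0.59], None]
-40 [[0.7, 0.8, -0.5, 1.4, 0.4, 1.1, 0.9], [0.5, 0.6, -0.4, 1.7, 0.7, 0.6, 0.6], [0.2, 0.4, 0.0, 2.1, 1.8, 0.4, -0.6], [0.2, 0.5, -0.2, 2.2, 2.2, 0.7, -1.0], [0.3, 0.5, -0.2, 2.2, 2.3, 0.9, -1.1]]
-20 [[0.6, 0.8, -0.6, 1.3, 0.5, 1.1, 1.2], [0.7, 0.6, -0.6, 1.7, 0.7, 0.6, 0.9], [0.5, 0.5, -0.3, 2.1, 2.3, 0.3, -0.8], [0.5, 0.4, -0.3, 2.2, 2.8, 0.5, -1.2], [0.4, 0.5, -0.2, 2.3, 2.9, 0.7, -1.4]]
0 [[0.6, 0.8, -0.7, 1.3, 0.5, 1.2, 1.5], [0.8, 0.7, -0.8, 1.7, 0.8, 0.6, 1.3], [1.3, 1.0, -1.3, 2.0, 1.9, 0.5, 0.5], [1.4, 1.0, -1.3, 2.1, 2.4, 0.5, 0.0], [1.4, 1.1, -1.3, 2.2, 2.7, 0.6, -0.2]]
20 [[0.8, 1.1, -1.3, 1.4, 1.1, 1.4, 1.5], [1.1, 1.1, -1.3, 1.7, 1.2, 0.9, 1.4], [1.3, 1.0, -1.4, 1.9, 1.3, 0.4, 1.3], [-0.4, 1.0, 1.3, 2.2, 4.2, 1.6, -2.6], [-0.4, 1.1, 1.3, 2.2, 4.1, 1.8, -2.5]]
29.5 [[0.8, 1.1, -1.3, 1.4, 1.1, 1.4, 1.6], [1.1, 1.1, -1.3, 1.7, 1.1, 0.9, 1.6], [0.6, 0.5, -0.2, 1.9, -1.3, 0.6, -2.7], [1.5, 1.1, -1.4, 2.0, 0.8, 0.2, 2.1], [1.4, 0.9, -1.0, 2.0, -1.2, 0.3, -2.3]]
1 [[0.08, 0.67, 
[... 748 characters left out ...]
, -0.9], [1.0, 0.6, -0.7, 2.0, -0.9, 0.2, 0.2], [-0.4, 1.0, 1.3, 2.2, 4.2, 1.6, 0.6], [-0.4, 1.1, 1.3, 2.2, 4.1, 1.8, 0.6]]
29.5 [[0.4, 0.7, -0.3, 1.5, 0.2, 1.0, -1.1], [0.6, 0.6, -0.4, 1.7, -0.1, 0.6, -0.7], [1.0, 0.6, -0.7, 1.9, -0.9, 0.4, 0.2], [1.2, 0.7, -0.9, 2.0, -1.2, 0.4, 0.7], [1.3, 0.8, -1.0, 2.0, -1.3, 0.4, 0.9]]
tab [([624.0, 233.5, -3.9], 0.21)]
hinge [([685.7, -12.4, 3.4], 0.48)]
lip [([553.8, 195.3, 70.0], 0.63)]
carton [([622.4, 236.2, -0.9], 0.75)]
tab [] [([543.1, 186.3, 62.1], 0.52)]
hinge [] [([555.4, 198.5, 14.0], 0.89)]
lip [] [([553.6, 195.8, 71.4], 0.47)]
carton [] [([623.7, 231.1, -3.6], 0.7)]
bowl [([604.9, -204.5, 2.3], 0.75)] [([606.1, -207.9, -1.0], 0.94)]
4.9833
```

View pics/w1.png

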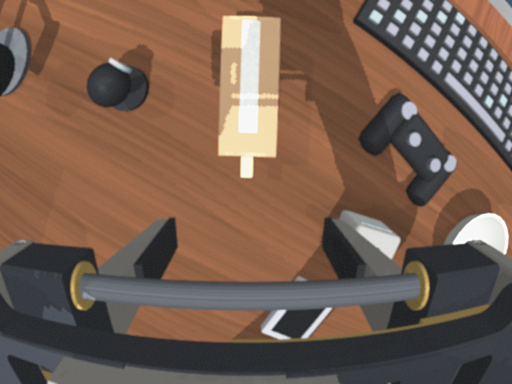

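The wrist picture shows the carton at columns 220–280, rows 17–155, and the tab at (247, 167). The gripper body is wide only along the closing axis. Outward tilts run into joint limits, so I'll look for a continuous pouring direction.

```bash
cat >> h.py <<'E'
def tp(f,ratio=.3,k=1,c=(622,233.5),psi=.522,base=0.):
    p=np.array([-75,0,16])+Ry(f)@np.array([-20,0,58.])
    return pose(np.array([c[0],c[1],0])+Rz(psi)@p,tool(psi,ratio*f,k))
def ob(*ks):
    o=robot.observe(); print({k:np.round(o[k],2).tolist() for k in ('t','tcp_pos','contact_force','grip_width','grip_force')})
E
python3 - <<'E'
from h import *
grip(0.5)
p,r=tp(.04)
robot.movep(p+[0,0,50],r)
robot.servo_line(p,feed=120); ob()
grip(0.0,20); ob()
for f in np.linspace(.04,1.1,8)[1:]:
    p,r=tp(f)
    robot.servo_line(p,feed=60,rotation=r)
    ob()
pic('scene','s2.png')
for n in ['carton','tab','lip','hinge']: print(n,find(n,'scene'))
im=cv2.imread('pics/s2.png')
E
```

```text
{'t': 6.92, 'tcp_pos': [538.34, 185.53, 54.88], 'contact_force': [-0.43, -0.15, -0.47], 'grip_width': 0.5, 'grip_force': 0.0}
{'t': 7.51, 'tcp_pos': [538.12, 185.0, 54.43], 'contact_force': [0.35, -1.02, 2.98], 'grip_width': 0.15, 'grip_force': 19.97}
{'t': 7.8, 'tcp_pos': [531.64, 181.32, 50.79], 'contact_force': [-1.51, -0.48, 4.91], 'grip_width': 0.14, 'grip_force': 20.0}
{'t': 8.09, 'tcp_pos': [525.48, 177.98, 45.34], 'contact_force': [-1.57, -1.91, 6.6], 'grip_width': 0.15, 'grip_force': 20.0}
{'t': 8.38, 'tcp_pos': [519.95, 174.94, 38.66], 'contact_force': [-2.69, -0.15, 4.14], 'grip_width': 0.15, 'grip_force': 20.0}
{'t': 8.68, 'tcp_pos': [515.81, 172.45, 31.38], 'contact_force': [-1.36, -1.54, 1.57], 'grip_width': 0.15, 'grip_force': 20.0}
{'t': 8.97, 'tcp_pos': [512.82, 170.66, 23.62], 'contact_force': [-1.07, -0.79, 1.28], 'grip_width': 0.15, 'grip_force': 20.0}
{'t': 9.27, 'tcp_pos': [510.88, 169.47, 15.32], 'contact_force': [-0.68, -0.2, 0.93], 'grip_width': 0.15, 'grip_force': 20.0}
{'t': 9.62, 'tcp_pos': [510.58, 169.27, 7.09], 'contact_force': [-0.83, 0.02, 5.95], 'grip_width': 0.15, 'grip_force': 20.0}
carton [([620.4, 229.3, -1.5], 0.93), ([504.0, -387.2, 7.2], 0.49)]
tab [([512.5, 166.8, 25.2], 0.65), ([520.1, -11.8, -4.9], 0.47)]
lip [([510.8, 168.3, 40.8], 0.63)]
hinge [([557.2, 192.7, 14.5], 0.56), ([683.2, -8.7, 0.7], 0.26)]
```

Tab z is 25 and it sits 125 mm from the carton origin, which means the spout is fully out. Releasing the tab and checking the carton from above.

```bash
python3 - <<'E'
from h import *
grip(0.45)
o=robot.observe();R=Rn.from_rotvec(o['tcp_rot']).as_matrix()
robot.servo_line(np.array(o['tcp_pos'])-60*R[:,2],feed=150)
robot.servo_line(np.array([545,190,215]),feed=300,rotation=Rn.from_matrix(tool(.522,0,1)).as_rotvec())
pic('wrist','w3.png')
for n in ['carton','tab','lip','hinge']: print(n,find(n,'wrist'))
pic('top');pic('scene')
for n in ['carton','tab','lip','hinge']: print(n,find(n,'top'),find(n,'scene'))
ob()
E
```

```text
carton []
tab [([513.4, 167.7, 29.2], 0.9)]
lip [([511.5, 167.9, 44.1], 0.7)]
hinge [([561.8, 193.5, 14.5], 0.87)]
carton [] [([620.4, 230.6, -5.7], 0.57)]
tab [] [([511.1, 168.6, 26.1], 0.52)]
lip [] [([515.3, 169.5, 43.6], 0.73), ([369.7, -8.8, -0.8], 0.71)]
hinge [] [([556.2, 192.6, 19.3], 0.81), ([682.3, -5.9, 1.0], 0.3)]
{'t': 12.71, 'tcp_pos': [545.03, 189.96, 215.03], 'contact_force': [-0.66, -0.61, 0.42], 'grip_width': 0.45, 'grip_force': 0.0}
```

View pics/w3.png

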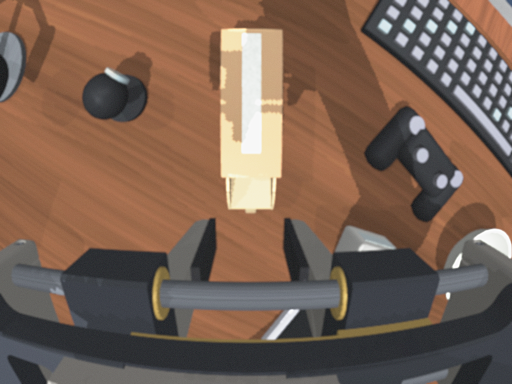

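The picture shows the spout fully out, with the chute at (250, 190) and its lip near row 208. Next: grasp the carton, carry it and pour.

```bash
cat >> h.py <<'E'
C=np.array([620.5,229.8,0]); PSI=.517; G=(0,0,50.)
LIP=np.array([611,-193,0.]); YP=np.radians(70)
E
python3 - <<'E'
from h import *
grip(1.0)
R=tool(PSI,0,1);p,r=pose(C+[0,0,50],R)
robot.servo_line(p+[0,0,95],feed=250,rotation=r)
robot.servo_line(p,feed=120);ob()
grip(0.0,30);ob()
robot.servo_line(p+[0,0,120],feed=150);ob()
p2,r2=lippour(LIP+[0,0,150],YP,0,1,G)
try:
    robot.servo_line(p2,feed=220,rotation=r2)
except robot.IKError as e:
    print('IK',e); raise SystemExit
ob();print(np.round(robot.observe()['joints'],2))
pic('scene','s4.png');pic('top')
for n in ['lip','bowl','carton']: print(n,find(n,'scene'),find(n,'top'))
E
```

```text
{'t': 15.15, 'tcp_pos': [620.98, 230.3, 31.77], 'contact_force': [0.26, -0.27, -0.99], 'grip_width': 1.0, 'grip_force': 0.0}
{'t': 15.73, 'tcp_pos': [620.42, 230.35, 31.36], 'contact_force': [-0.52, 0.01, 1.47], 'grip_width': 0.66, 'grip_force': 30.0}
{'t': 16.68, 'tcp_pos': [619.9, 229.11, 149.79], 'contact_force': [-0.16, -0.74, -4.05], 'grip_width': 0.65, 'grip_force': 30.0}
{'t': 18.24, 'tcp_pos': [652.88, -76.05, 138.04], 'contact_force': [-0.33, -0.79, -2.94], 'grip_width': 0.65, 'grip_force': 30.0}
[ 0.73  0.83 -1.04  1.6   0.77  1.17 -0.84]
lip [([613.8, -193.1, 151.6], 0.91)] []
bowl [([607.9, -211.7, -0.6], 0.91)] [([606.4, -208.0, 2.4], 0.77)]
carton [([653.3, -77.0, 107.2], 0.96)] [([653.7, -75.0, 110.7], 0.76)]
```

View pics/s4.png

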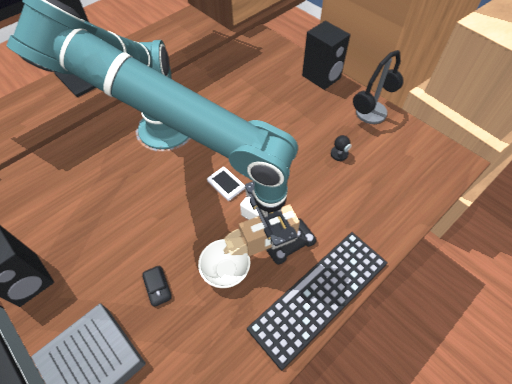

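The lip is over the near half of the bowl (lip about (235, 243), bowl about (225, 263)), as intended. Pouring slowly.

```bash
python3 - <<'E'
from h import *
p,r=lippour(LIP+[0,0,100],YP,.4,1,G); robot.servo_line(p,feed=80,rotation=r)
robot.hold(.5)
for t,z in zip((.5,.58,.66,.74,.82,.9,1.0),(95,90,88,88,88,88,88)):
    p,r=lippour(LIP+[0,0,z],YP,t,1,G); robot.servo_line(p,feed=30,rotation=r)
robot.hold(1.0)
ob();print(np.round(robot.observe()['joints'],2))
im=pic('top');pic('scene')
ci=viewer.camera_info('top');K=np.array(ci['camera_matrix']);c=np.array(ci['R'])@[606,-207,40]+ci['t'];u=(K@c/c[2])[:2].astype(int)
b=viewer.read_camera('scene');ci=viewer.camera_info('scene');K=np.array(ci['camera_matrix']);c=np.array(ci['R'])@[606,-207,60]+ci['t'];v=(K@c/c[2])[:2].astype(int)
f=lambda m,u:cv2.resize(m[max(u[1]-50,0):u[1]+50,max(u[0]-50,0):u[0]+50],(400,400))
cv2.imwrite('pics/p5.png',np.hstack([f(im,u),f(b,v)])[:,:,::-1])
for cam in('scene','top'):
  print([(np.round(w(cam,d['at'])).tolist(),round(d['confidence'],2)) for d in viewer.pinpoint('gum0_center',cam)])
E
```

```text
{'t': 23.88, 'tcp_pos': [637.18, -121.08, 184.99], 'contact_force': [0.6, 0.68, -2.11], 'grip_width': 0.65, 'grip_force': 30.0}
[ 1.34  1.35 -1.47  1.62  0.39  1.   -0.25]
[([520.0, -12.0, -5.0], 0.72), ([621.0, -223.0, 16.0], 0.35)]
[]
```

View pics/p5.png

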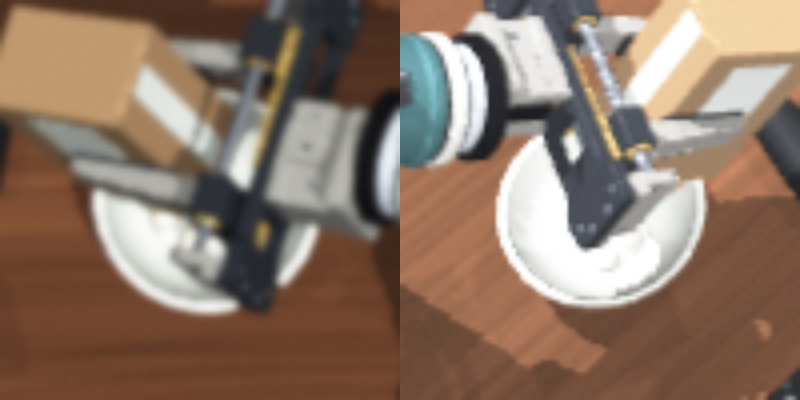

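Balls show in the bowl around (160, 215) on the left and (620, 260) on the right, but the gripper hides the count. I'll tilt a bit more, shake gently, swing back upright and count.

```bash
python3 - <<'E'
from h import *
try:
    p,r=lippour(LIP+[0,0,90],YP,1.12,1,G); robot.servo_line(p,feed=40,rotation=r)
except robot.IKError as e: print('ik',e)
o=robot.observe()
p0=np.array(o['tcp_pos'])
for d in (4,-4,4,0): robot.servo_line(p0+[0,0,d],feed=60)
robot.hold(.5)
p,r=lippour(LIP+[0,0,100],YP,.6,1,G); robot.servo_line(p,feed=80,rotation=r)
p,r=lippour(LIP+[0,0,160],YP,0,1,G); robot.servo_line(p,feed=120,rotation=r)
robot.servo_line(p+[15,90,20],feed=200)
ob()
im=pic('top');b=pic('scene')
def crop(cam,m):
    ci=viewer.camera_info(cam);K=np.array(ci['camera_matrix']);c=np.array(ci['R'])@[606,-207,40]+ci['t'];u=(K@c/c[2])[:2].astype(int)
    return cv2.resize(m[max(u[1]-35,0):u[1]+35,max(u[0]-35,0):u[0]+35],(400,400),interpolation=cv2.INTER_CUBIC)
cv2.imwrite('pics/p6.png',np.hstack([crop('top',im),crop('scene',b)])[:,:,::-1])
for cam in('scene','top'):
  print([(np.round(w(cam,d['at'])).tolist(),round(d['confidence'],2)) for d in viewer.pinpoint('gum0_center',cam)])
E
```

```text
{'t': 28.47, 'tcp_pos': [667.92, 9.91, 167.05], 'contact_force': [-0.82, -0.62, -2.62], 'grip_width': 0.65, 'grip_force': 30.0}
[([620.0, -224.0, 19.0], 0.58)]
[]
```

View pics/p6.png

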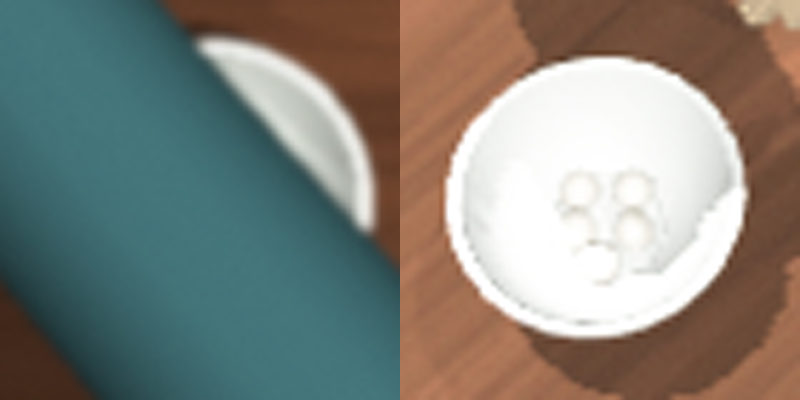

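All five balls are visible in the bowl, at (580, 188), (632, 188), (578, 228), (635, 228) and (600, 262). Now setting the carton back.

```bash
python3 - <<'E'
from h import *
R=tool(PSI,0,1);p,r=pose(C+[0,0,51],R)
robot.servo_line(p+[0,0,110],feed=200,rotation=r)
robot.servo_line(p+[0,0,8],feed=120)
robot.servo_line(p,feed=25);ob()
grip(1.0);robot.hold(.3)
robot.servo_line(p+[0,0,130],feed=120)
robot.movep([450,200,300],r)
robot.hold(.5);ob()
b=pic('scene','s7.png');pic('top')
for n in ['carton','bowl','lip','webcam','clock','gamepad']: print(n,find(n,'scene'),find(n,'top'))
E
```

```text
{'t': 31.4, 'tcp_pos': [620.43, 229.74, 31.89], 'contact_force': [0.96, 0.13, -2.13], 'grip_width': 0.65, 'grip_force': 30.0}
{'t': 34.96, 'tcp_pos': [450.03, 200.1, 299.84], 'contact_force': [0.83, -0.42, 0.63], 'grip_width': 1.0, 'grip_force': 0.0}
carton [([622.0, 228.4, -2.9], 0.75)] [([620.1, 230.4, 1.3], 0.65), ([600.8, -185.5, 15.6], 0.15)]
bowl [([605.6, -208.7, -1.5], 0.82)] [([605.3, -204.7, 0.9], 0.95)]
lip [([515.9, 165.6, 42.8], 0.55), ([684.5, -7.5, -1.3], 0.31)] [([602.7, -183.6, 15.5], 0.64)]
webcam [([552.4, 382.8, 0.0], 0.72)] []
clock [([523.8, -8.1, -3.2], 0.62)] [([521.3, -8.6, 1.3], 0.75), ([619.9, -200.0, 16.8], 0.66)]
gamepad [([680.8, -6.6, 4.0], 0.61)] [([685.3, -6.9, 2.5], 0.58)]
```

View pics/s7.png

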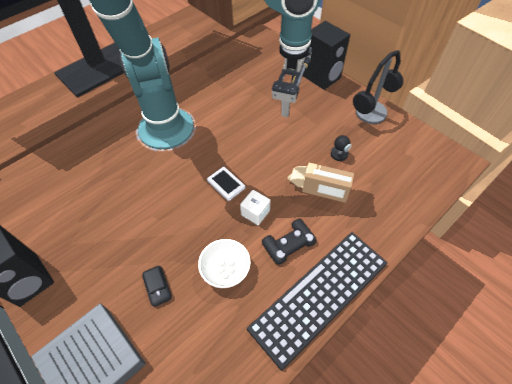

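The carton stands upright at (325, 182) and is released. The bowl at (225, 264) holds the balls, and everything else is in place.

```bash
python3 -c "
from cell import robot
print(robot.job_done())"
```

```text
the job is handed in; nothing more can be done
None
```

I pulled the spout fully out, poured all five gumballs into the bowl and stood the carton upright again, released. The job is handed in at about 35 s on the robot's clock; no verdict was returned.

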